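# Click the feeding-day wheel on to the red day

## Robot

A 6-joint arm with a two-finger parallel gripper is mounted at the origin on the work surface. World frame = base frame: x ahead of the robot, y to its left, z up, the work surface at z = 0. Lengths are in mm, angles in rad, forces in N, time in s.
With the tool pointing down it reaches from about 300 to 850 mm from the base axis. Payload 4.2 kg.
Tool frame: the origin (TCP) lies on the mounting face of the last link; the fingertips stand 191 mm ahead of it and the grasp point (between the pads) lies 172 mm ahead of it; z points along the fingers, y is the line along which they close (so a half turn about z gives the same grasp; the last joint's range is limited). The gripper opens to 91 mm and grips with 3 to 60 N. Pads are 32 mm wide; open, the fingers measure 118 mm over their backs; the gripper's body (76 mm by 178 mm) begins 60 mm behind the grasp point.
Start: joints at [1.115, 0.32, 1.565, -0, 1.257, -0.02], TCP at [242.725, 521.256, 404.776] pointing down, gripper open.
Joint ranges: [-3.11, 3.11], [-0.84, 2.01], [0.21, 2.61], [-1.34, 4.49], [0.05, 2.63], [-2.56, 2.56]. Speed limits (rad/s): [2.57, 2.57, 3.14, 3.14, 3.14, 3.14].

## Interface

Orientations are given as a unit quaternion [x, y, z, w].
In Python, from rig import monitor, vision, order gives the robot as it stands.
- The arm moves only by the tool step_arm, never from a script. Its argument "moves" is text: rows parted by semicolons, each of 7 numbers parted by spaces: the turn, a rotation vector about the world's x, y, z each as a share of pi/2 rad, from -1 to 1, then the shift along the world's x, y, z each as a share of 3 cm, from -1 to 1, then the closure, from 0 (fully open) to 1 (shut). In form: wx wy wz x y z jaw; .... A call has exactly 10 rows; each row shifts and turns the commanded pose from where the row before left it; what a row does not reach is not made up. A row lasts 1/10 s, in which the tool goes at most 50 mm and 8.59 degrees, less where a joint would pass 70% of its speed; a pose out of reach is approached as far as the arm can. A call with a number of a shift or a turn outside -1 to 1 is refused whole. A call with a gripper value outside its range is refused whole. The fingers move at their own pace and stop on an object; "newtons" is the grip in N (left out, the last holds). Time passes only in rows, so rows that do not move let the fingers close, or fill a call up. It gives the time, the measured TCP pose, the force, the opening and the grip force at its end, in the units of the state.
- monitor.get_obs(): the state, without advancing time (a new reading comes with each control period).
- vision.camera(name): name is "side" or "top"; returns the picture (420x560x3 uint8, red, green, blue); there is no depth.
- vision.calibration(name): a dict with "K" (3x3 intrinsics, pixels), "extrinsics" (4x4, takes a point from camera to world coordinates). Camera axes: x right, y up, looking along -z (the intrinsics and any distortion apply to the point x, -y, -z); pixel columns grow to the right and rows downward; lengths in mm; the calibration is good to about 2 mm. A picture is of the moment at which its call begins. calibration takes no time and is no camera call.
- order.finish_job(): hands the job in; it is judged then, once.
Trained networks look in the newest picture that a camera, given by its name, has taken for a name from the list of things; names that differ only in an ending like _2 or _b are one class to them, and where a whole thing is asked for, a point or a joint stands for the part that bears it (a point fixed in the world has none). Each returns a list of dicts, best first, with "score" (0 to 1); they miss things now and then, are a little off and sometimes report something else, mostly with a low value. They report only what shows in the picture. A call takes as long as a camera call. They do not tell look-alikes from the thing itself.
- vision.trace(camera, thing): "pixels" (420x560 bool, what is visible of it) and "position" ([column, row] in pixels, amid what is visible of it).
- vision.tip_of(camera, thing): "position" ([column, row] in pixels: a listed point, or the origin of a listed thing).
The state is a dict: "t": time; "joint_pos": joint angles; "joint_vel": joint speeds; "effort": joint torques, N m; "eef_pos": TCP position; "orientation": TCP orientation; "wrist_force": force on the tool from outside, world axes, zero at the start; "ft_torque": the same for the moment, N m; "gripper_width": finger opening in mm; "grasp_force": force on a finger pad.
Only numpy, scipy, OpenCV 4.12 (cv2) and the standard library are available. Lean on these libraries where they do the work, as an engineer would, in place of code of your own. Each camera call takes 0.05 s, during which the arm holds its last target. There are 200 camera calls.

## Task

The rearing tub is due for feeding: with a fingertip, flick the star-shaped day wheel clockwise (seen from above), one click at a time, letting it come to rest on each click, until its red lobe stands at the yellow pointer, and do not let it run past. Only push the lobes: the dial itself must stay in its place on the table, and the tub, the jar and the cup must not be disturbed.

Things in the scene. Friction and masses are not known exactly. Their poses are not given: they have to be found in the camera images.
- dial: The feeding-day dial: a loose round blue base (about 2.6 kg) on the table, 160 mm in diameter, 32 mm high, that carries the star-shaped day wheel on an upright axle through its centre. Origin: centre of the base's underside, on the axle; z up; its -x axis points from the axle to the yellow pointer. It slides if pushed with more than about 12 N.
- pointer (a point): The yellow pointer with a black line, a tab 34 mm long, 16 mm wide and 22 mm high that sticks out of the blue base's side. This point is on its top, 100 mm from the axle. It is lower than the wheel, so that a finger can pass over it.
- day_wheel (a joint): Wheel angle, rad, growing CLOCKWISE seen from above; 0 = red lobe at the pointer. 7 clicks per turn, 0.898 rad apart. A sprung detent pulls it to the nearest click: past half a click it runs on to the next by itself, short of that it springs back. Starts 2, 3 or 4 clicks short (-1.80, -2.69 or -3.59), rarely poised between two clicks. Takes up to 8 N at a lobe; no end stop.
- red_lobe (a point): Top of the outer end of the wheel's one red lobe (the other six are white), 66 mm from the axle, 60 mm above the table. Each of the 7 evenly spaced lobes is straight, radial, 12 mm wide with a round end, from the grey disc out to 72 mm from the axle, and 40 to 60 mm above the table. On a click, one lobe stands at the pointer, the others every 51.4 degrees from it.
- hub (a point): Top of the wheel's hub, on the axle, 66 mm above the table (hub 32 mm in diameter). The hub stands on the wheel's grey disc, 100 mm in diameter, 40 to 58 mm above the table. Between the lobes, outside the disc, there is free room down to the blue base (32 mm above the table): at the lobe ends about 50 mm from lobe to lobe.
- tub: Bystander: loose clear rearing tub with dark filling and white lid, 156 x 116 x 60 mm high. Origin: centre of its underside.
- jar: Bystander: loose amber jar with blue cap, 56 mm in diameter, 85 mm high. Origin: centre of its underside.
- cup: Bystander: loose clear cup with white cap, 66 mm in diameter, 70 mm high. Origin: centre of its underside.
Not all that is in view belongs to the job. What is shaped like the dial but purple is not meant.

How it is judged:
By the outcome, as a careful person would: the job done as asked, in the order asked, and still so for the second after the job is handed in, with the robot touching nothing.
It also fails if it takes over 56 s, if anything falls off the work surface, if the arm or the gripper's body presses on something with over 40 N, if the wrist force passes 120 N, or if a joint passes its speed limit or range.

## Working session

There is one attempt and no reset: what is moved stays moved. The work goes in short steps, Python scripts to look and compute and a tool call to move; the robot and the scene stay as the last step left them, time stands still between calls to the robot, and variables do not carry over. Pictures are saved under pics/ and viewed, at most 10 in all, crops included, and the job is handed in when it is done.

Besides the shell and the picture viewer there is one more tool, called after "Emit:" as a command line: name --argument value ..., lists and objects as JSON in quotes. step_arm: Moves the arm, as the interface text tells. Shift numbers are shares of 3 cm and turn numbers shares of pi/2 rad, none past 1 either way. Its arguments: {"type":"object","properties":{"moves":{"type":"string"},"newtons":{"type":"number"}},"required":["moves"]}

```bash
mkdir -p pics
cat > h.py <<'E'
import numpy as np, cv2
from rig import monitor, vision, order
def ray(cam,px,z):
    c=vision.calibration(cam);K=np.array(c["K"]);E=np.array(c["extrinsics"])
    d=np.linalg.inv(K)@[px[0],px[1],1]; d=E[:3,:3]@[d[0],-d[1],-d[2]]
    o=E[:3,3]; return o+d*(z-o[2])/d[2]
def proj(cam,p):
    c=vision.calibration(cam);K=np.array(c["K"]);E=np.array(c["extrinsics"])
    q=E[:3,:3].T@(np.array(p)-E[:3,3]); q=K@[q[0],-q[1],-q[2]]; return q[:2]/q[2]
def save(cam,name):
    im=vision.camera(cam); cv2.imwrite(f"pics/{name}.png",im[:,:,::-1]); return im
E
python3 - <<'E'
from h import *
a=save("top","t0");b=save("side","s0")
cv2.imwrite("pics/both.png",cv2.resize(np.hstack([a,b])[:,:,::-1],(800,300)))
print(vision.calibration("top"))
for n,z in [("hub",66),("pointer",22),("red_lobe",60),("tub",0),("jar",0),("cup",0),("dial",0)]:
    for c in ("top","side"):
        for r in vision.tip_of(c,n)[:3]: print(n,c,r["score"],np.round(r["position"]),ray(c,r["position"],z).round())
E
```

```text
{'K': array([[391.17633673,   0.        , 271.00727037],
       [  0.        , 391.17633673, 207.54227642],
       [  0.        ,   0.        ,   1.        ]]), 'extrinsics': array([[ 2.32627660e-02,  9.91894820e-01, -1.24914008e-01,
         4.53862269e+02],
       [-9.99518473e-01,  2.56420294e-02,  1.74730751e-02,
         6.02159105e+01],
       [ 2.05345013e-02,  1.24447387e-01,  9.92013701e-01,
         9.05533336e+02],
       [ 0.00000000e+00,  0.00000000e+00,  0.00000000e+00,
         1.00000000e+00]])}
hub top 0.84 [388. 314.] [ 339. -206.   66.]
hub top 0.82 [304. 223.] [528. -27.  66.]
hub side 0.72 [386. 107.] [ 329. -209.   66.]
pointer top 0.86 [293. 268.] [430.  -7.  22.]
pointer top 0.59 [341. 297.] [ 369. -116.   22.]
pointer side 0.82 [374. 150.] [ 358. -114.   22.]
pointer side 0.6 [341. 184.] [434. -11.  22.]
red_lobe top 0.8 [336. 220.] [536. -96.  60.]
red_lobe top 0.79 [361. 307.] [ 353. -151.   60.]
red_lobe side 0.97 [295. 143.] [530. -91.  60.]
red_lobe side 0.91 [381. 130.] [ 346. -138.   60.]
red_lobe side 0.58 [262. 264.] [579. 213.  60.]
tub top 0.64 [217. 200.] [582. 172.   0.]
tub side 0.69 [261. 265.] [586. 177.   0.]
jar top 0.6 [315. 156.] [694. -57.   0.]
jar side 0.6 [222. 173.] [687. -56.   0.]
jar side 0.6 [261. 261.] [586. 167.   0.]
cup top 0.83 [382. 224.] [ 537. -215.    0.]
cup side 0.94 [294. 121.] [ 536. -233.    0.]
cup side 0.71 [340. 186.] [432. -27.   0.]
dial top 0.85 [379. 316.] [ 326. -207.    0.]
dial top 0.56 [298. 224.] [531. -21.   0.]
dial side 0.79 [383. 127.] [ 324. -219.    0.]
dial side 0.7 [293. 185.] [532. -25.   0.]
```

View pics/t0.png

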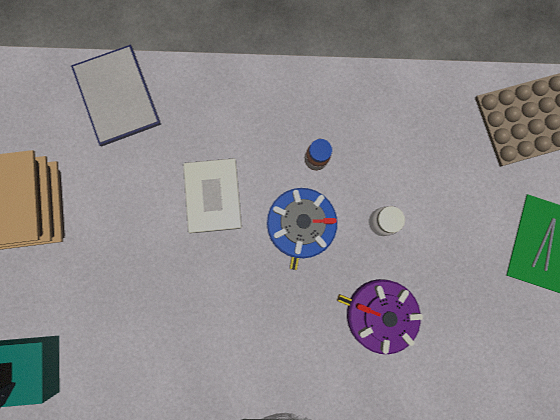

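View pics/s0.png

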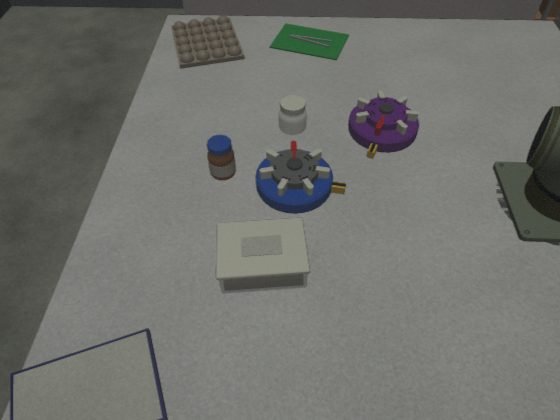

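Candidates: blue dial, hub at top pixel (304,222), pointer (293,265), red lobe (336,220). The purple look-alike's hub is at (388,314). I choose the blue one and check it in a crop.

Run:
```python
from h import *
from scipy.spatial.transform import Rotation as R
o=monitor.get_obs(); print(o["t"],o["eef_pos"],R.from_quat(o["orientation"]).as_matrix().round(3).tolist())
im=cv2.imread("pics/t0.png"); b=cv2.imread("pics/s0.png")
cv2.imwrite("pics/crop.png",np.hstack([cv2.resize(im[175:280,250:355],(400,400),interpolation=3),cv2.resize(b[130:220,245:355],(400,327),interpolation=3)[:,:400] if 0 else cv2.resize(b[130:220,245:355],(400,400),interpolation=3)]))
hub=ray("top",[304,221.5],66)
# blue base fit
hsv=cv2.cvtColor(im,cv2.COLOR_BGR2HSV); 
m=cv2.inRange(hsv,(105,120,60),(122,255,255)); m[:180]=0;m[265:]=0;m[:,:255]=0;m[:,350:]=0
c=max(cv2.findContours(m,0,1)[0],key=len); print("base",cv2.fitEllipse(cv2.convexHull(c)))
e=cv2.fitEllipse(cv2.convexHull(c))[0]; print("base ctr z~25",ray("top",e,25))
print("hub",hub)
red=cv2.inRange(hsv,(0,150,80),(8,255,255))|cv2.inRange(hsv,(172,150,80),(180,255,255)); red[:,:310]=0;red[:205]=0;red[240:]=0;red[:,345:]=0
ys,xs=np.nonzero(red); p=ray("top",[xs.mean(),ys.mean()],60); print("red",p,np.degrees(np.arctan2(*(p-hub)[[1,0]])))
w=cv2.inRange(hsv,(0,0,170),(180,60,255))
n,l,st,ct=cv2.connectedComponentsWithStats(w)
for i in range(1,n):
    p=ray("top",ct[i],60); d=p-hub
    if 40<np.hypot(*d[:2])<80 and st[i,4]>15: print(st[i,4],ct[i],np.hypot(*d[:2]),np.degrees(np.arctan2(d[1],d[0])))
y=cv2.inRange(hsv,(20,130,80),(35,255,255)); y[:250]=0;y[280:]=0;y[:,:280]=0;y[:,310:]=0
ys,xs=np.nonzero(y); p=ray("top",[xs.mean(),ys.mean()],22); d=p-hub;print("ptr",xs.mean(),ys.mean(),p,np.hypot(*d[:2]),np.degrees(np.arctan2(d[1],d[0])))
```

```text
0.8 [242.72920308 521.24442084 404.7929664 ] [[-0.907, 0.422, 0.0], [0.422, 0.907, 0.0], [-0.0, 0.0, -1.0]]
base ((301.65606689453125, 222.7412109375), (69.31868743896484, 70.1082534790039), 163.37936401367188)
base ctr z~25 [531.89421497 -25.41142936  25.        ]
hub [531.07350414 -26.45297716  66.        ]
red [534.87661477 -74.40504186  60.        ] -85.4653251252865
57 [296.63157895 195.49122807] 59.570921771954296 15.85535860004269
58 [318.81034483 200.0862069 ] 58.31216291801476 -33.8755602938317
61 [279.         210.03278689] 59.41269599665335 65.91860605746389
62 [279.80645161 232.93548387] 57.46783323374801 116.42385547034192
62 [320.61290323 241.14516129] 55.42022554229978 -137.93937342961198
61 [298.47540984 247.09836066] 56.09918153265734 169.11020684059815
ptr 293.5 262.94 [441.40481621  -8.62728095  22.        ] 91.42335063203939 168.75646308092428
```

View pics/crop.png

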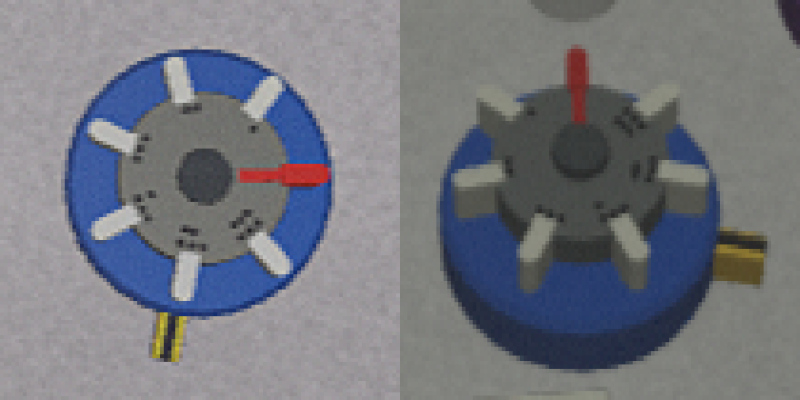

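The blue dial is sitting on a click, and its red lobe at -86° is 2 clicks short. I'll use the gap at 143°, between the pointer lobe and the next one, with the gripper closed.

Emit:
step_arm --moves "0 0 -0.068 0.385 -0.84 0 1;0 0 -0.068 0.385 -0.84 0 1;0 0 0 0.385 -0.84 0 1;0 0 0 0.385 -0.84 0 1;0 0 0 0.385 -0.84 0 1;0 0 0 0.385 -0.84 0 1;0 0 0 0.385 -0.84 0 1;0 0 0 0.385 -0.84 0 1;0 0 0 0.385 -0.84 0 1;0 0 0 0.385 -0.84 0 1" --newtons 10

```text
t: 1.8
eef_pos: [358.5, 268.2, 404.9]
orientation: [0.319, 0.948, 0.0, 0.0]
wrist_force: [0.4, 0.3, -0.2]
gripper_width: 14.1
grasp_force: 0.0
```

Emit:
step_arm --moves "0 0 0 0.385 -0.84 0 1;0 0 0 0.385 -0.84 0 1;0 0 0 0.385 -0.84 0 1;0 0 0 0.385 -0.84 0 1;0 0 0 0.385 -0.84 0 1;0 0 0 0.385 -0.84 0 1;0 0 0 0.385 -0.84 0 1;0 0 0 0.385 -0.84 0 1;0 0 0 0.385 -0.84 0 1;0 0 0 0.385 -0.84 0 1"

```text
t: 2.8
eef_pos: [474.0, 16.1, 404.9]
orientation: [0.319, 0.948, 0.0, 0.0]
wrist_force: [-0.3, -0.0, -0.1]
gripper_width: 0.4
grasp_force: 0.0
```

Emit:
step_arm --moves "0 0 0 0 0 -0.8 1;0 0 0 0 0 -0.8 1;0 0 0 0 0 -0.8 1;0 0 0 0 0 -0.8 1;0 0 0 0 0 -0.8 1;0 0 0 0 0 0 1;0 0 0 0 0 0 1;0 0 0 0 0 0 1;0 0 0 0 0 0 1;0 0 0 0 0 0 1"

```text
t: 3.8
eef_pos: [474.0, 17.3, 285.7]
orientation: [0.319, 0.948, 0.0, 0.001]
wrist_force: [0.1, -0.3, 0.3]
gripper_width: 0.7
grasp_force: 0.0
```

Run:
```python
from h import *
a=save("top","t1");b=save("side","s1")
o=monitor.get_obs()["eef_pos"]; print(o, proj("side",np.array(o)-[0,0,191]),proj("top",np.array(o)-[0,0,191]))
f=lambda i,r,c:cv2.resize(i[r:r+120,c:c+120,::-1],(400,400),interpolation=3)
cv2.imwrite("pics/c1.png",np.hstack([f(a,165,240),f(b,110,240)]))
```

```text
[473.80271769  17.27723579 285.35404034] [324.23688693 168.17707779] [283.94640651 247.37508893]
```

View pics/c1.png

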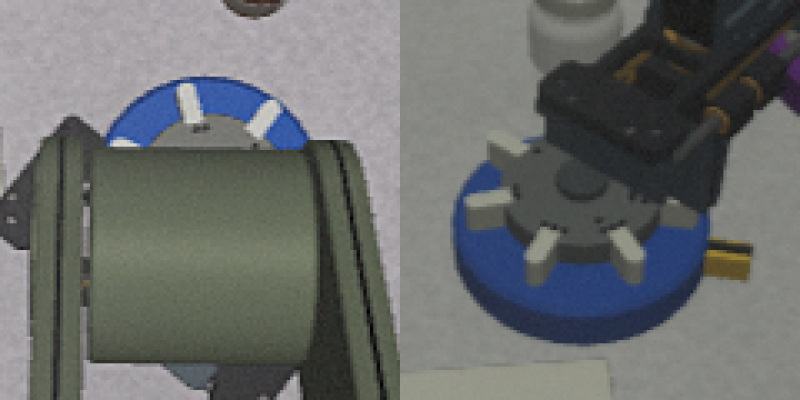

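The crop shows the gripper over the 143° gap, but the finger is hard to make out near (680,193). I'll take a larger view.

Run:
```python
import cv2
b=cv2.imread("pics/s1.png")[60:230,220:440]; cv2.imwrite("pics/c2.png",cv2.resize(b,(776,600),interpolation=2))
```

```text
(no output)
```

View pics/c2.png

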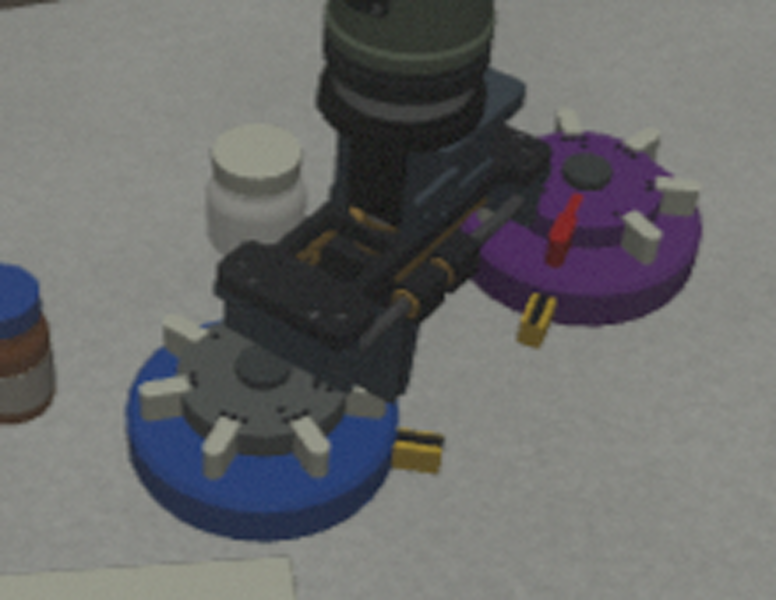

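The picture shows the gripper over the gap, with the predicted tip near (367,381) and everything else clear of it. I'll go down into the gap.

Emit:
step_arm --moves "0 0 0 0 0 -0.3 1;0 0 0 0 0 -0.3 1;0 0 0 0 0 -0.3 1;0 0 0 0 0 -0.3 1;0 0 0 0 0 -0.24 1;0 0 0 0 0 -0.24 1;0 0 0 0 0 0 1;0 0 0 0 0 0 1;0 0 0 0 0 0 1;0 0 0 0 0 0 1"

```text
t: 4.9
eef_pos: [473.9, 17.3, 234.8]
orientation: [0.319, 0.948, 0.0, 0.0]
wrist_force: [0.1, 0.1, -0.5]
gripper_width: 0.8
grasp_force: 0.0
```

Run:
```python
import numpy as np
# arc about (530,-26), r 71, start phi 142.8; 20 rows x 2.57deg per click
c=np.array([530,-26]);f=lambda a:c+71*np.array([np.cos(np.radians(a)),np.sin(np.radians(a))])
for k in (0,51.43):
  P=np.array([f(142.8-k-51.43*i/20) for i in range(21)]); print((np.diff(P,axis=0)/30).round(3).tolist())
print(51.43/20/90, f(142.8),f(142.8-51.43),f(142.8-102.86))
```

```text
[[0.066, 0.083], [0.07, 0.08], [0.073, 0.077], [0.077, 0.074], [0.08, 0.07], [0.083, 0.066], [0.086, 0.063], [0.089, 0.059], [0.091, 0.055], [0.093, 0.05], [0.096, 0.046], [0.098, 0.042], [0.099, 0.037], [0.101, 0.033], [0.102, 0.028], [0.104, 0.024], [0.104, 0.019], [0.105, 0.014], [0.106, 0.01], [0.106, 0.005]]
[[0.106, 0.0], [0.106, -0.005], [0.106, -0.009], [0.105, -0.014], [0.105, -0.019], [0.104, -0.023], [0.102, -0.028], [0.101, -0.033], [0.099, -0.037], [0.098, -0.042], [0.096, -0.046], [0.094, -0.05], [0.091, -0.054], [0.089, -0.058], [0.086, -0.062], [0.083, -0.066], [0.08, -0.07], [0.077, -0.073], [0.074, -0.077], [0.07, -0.08]]
0.02857222222222222 [473.44637582  16.92653716] [528.30248     44.97970432] [584.43691755  19.58093908]
```

Emit:
step_arm --moves "0 0 -0.0286 0.066 0.083 0 1;0 0 -0.0286 0.07 0.08 0 1;0 0 -0.0286 0.073 0.077 0 1;0 0 -0.0286 0.077 0.074 0 1;0 0 -0.0286 0.08 0.07 0 1;0 0 -0.0286 0.083 0.066 0 1;0 0 -0.0286 0.086 0.063 0 1;0 0 -0.0286 0.089 0.059 0 1;0 0 -0.0286 0.091 0.055 0 1;0 0 -0.0286 0.093 0.05 0 1"

```text
t: 5.9
eef_pos: [497.1, 37.5, 234.5]
orientation: [0.523, 0.852, -0.001, -0.001]
wrist_force: [-3.6, -0.6, 2.0]
gripper_width: 0.7
grasp_force: 1.8
```

Emit:
step_arm --moves "0 0 -0.0286 0.096 0.046 0 1;0 0 -0.0286 0.098 0.042 0 1;0 0 -0.0286 0.099 0.037 0 1;0 0 -0.0286 0.101 0.033 0 1;0 0 -0.0286 0.102 0.028 0 1;0 0 -0.0286 0.104 0.024 0 1;0 0 -0.0286 0.104 0.019 0 1;0 0 -0.0286 0.105 0.014 0 1;0 0 -0.0286 0.106 0.01 0 1;0 0 -0.0286 0.106 0.005 0 1"

```text
t: 6.9
eef_pos: [528.8, 45.4, 234.7]
orientation: [0.7, 0.715, 0.0, 0.0]
wrist_force: [0.6, 0.6, 0.3]
gripper_width: 0.1
grasp_force: 0.0
```

Emit:
step_arm --moves "0 0 0 0 0 0 1;0 0 0 0 0 0 1;0 0 0 0 0 0 1;0 0 0 0 0 0 1;0 0 0 0 0 0 1;0 0 0 0 0 0 1;0 0 0 0 0 0 1;0 0 0 0 0 0 1;0 0 0 0 0 0 1;0 0 0 0 0 0 1"

```text
t: 7.9
eef_pos: [528.6, 45.3, 234.4]
orientation: [0.699, 0.715, 0.0, 0.0]
wrist_force: [-0.3, -0.7, -1.1]
gripper_width: 0.5
grasp_force: 0.0
```

Run:
```python
from h import *
a=save("top","t2");b=save("side","s2")
f=lambda i,r,c:cv2.resize(i[r:r+120,c:c+120,::-1],(400,400),interpolation=3)
cv2.imwrite("pics/c3.png",np.hstack([f(a,165,240),f(b,110,240)]))
```

```text
(no output)
```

View pics/c3.png

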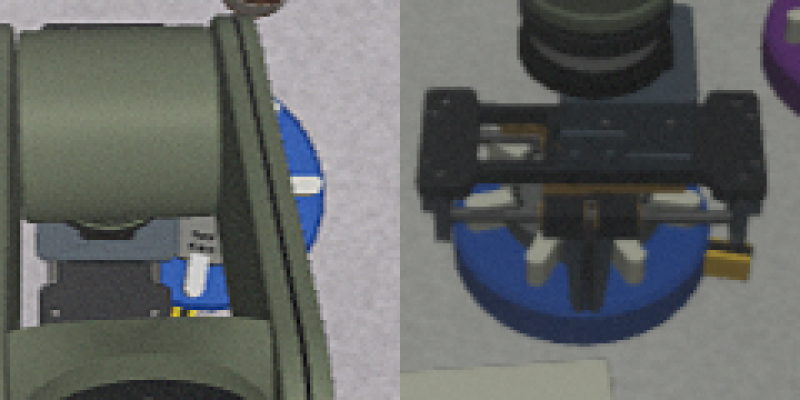

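The finger is centred in the gap at about (588,270). The lobe on the right (305,185) is now white, so the wheel has moved one click and is at rest. Now the second click.

Emit:
step_arm --moves "0 0 -0.0286 0.106 0 0 1;0 0 -0.0286 0.106 -0.005 0 1;0 0 -0.0286 0.106 -0.009 0 1;0 0 -0.0286 0.105 -0.014 0 1;0 0 -0.0286 0.105 -0.019 0 1;0 0 -0.0286 0.104 -0.023 0 1;0 0 -0.0286 0.102 -0.028 0 1;0 0 -0.0286 0.101 -0.033 0 1;0 0 -0.0286 0.099 -0.037 0 1;0 0 -0.0286 0.098 -0.042 0 1"

```text
t: 9.0
eef_pos: [559.2, 39.7, 234.3]
orientation: [0.841, 0.54, -0.0, -0.001]
wrist_force: [-1.7, 4.6, 0.5]
gripper_width: 0.7
grasp_force: 1.9
```

Emit:
step_arm --moves "0 0 -0.0286 0.096 -0.046 0 1;0 0 -0.0286 0.094 -0.05 0 1;0 0 -0.0286 0.091 -0.054 0 1;0 0 -0.0286 0.089 -0.058 0 1;0 0 -0.0286 0.086 -0.062 0 1;0 0 -0.0286 0.083 -0.066 0 1;0 0 -0.0286 0.08 -0.07 0 1;0 0 -0.0286 0.077 -0.073 0 1;0 0 -0.0286 0.074 -0.077 0 1;0 0 -0.0286 0.07 -0.08 0 1"

```text
t: 10.0
eef_pos: [584.9, 19.8, 234.3]
orientation: [0.941, 0.34, -0.0, 0.0]
wrist_force: [-1.0, -0.7, 0.1]
gripper_width: 0.3
grasp_force: 0.0
```

Emit:
step_arm --moves "0 0 0 0 0 0 1;0 0 0 0 0 0 1;0 0 0 0 0 0 1;0 0 0 0 0 0 1;0 0 0 0 0 0 1;0 0 0 0 0 0 1;0 0 0 0 0 0 1;0 0 0 0 0 0 1;0 0 0 0 0 0 1;0 0 0 0 0 0 1"

```text
t: 11.0
eef_pos: [584.8, 19.9, 234.4]
orientation: [0.94, 0.341, 0.0, 0.0]
wrist_force: [0.2, -1.0, 0.7]
gripper_width: 0.5
grasp_force: 0.0
```

Lift straight up, then back off along +y for a clear view.

Emit:
step_arm --moves "0 0 0 0 0 0.3 1;0 0 0 0 0 0.5 1;0 0 0 0 0 0.8 1;0 0 0 0 0 0.9 1;0 0 0 0 0 0.9 1;0 0 0 0 0 0.9 1;0 0 0 0 0 0.9 1;0 0 0 -0.2 0.9 0.3 1;0 0 0 -0.2 0.9 0 1;0 0 0 -0.2 0.9 0 1"

```text
t: 12.0
eef_pos: [566.4, 101.6, 400.8]
orientation: [0.94, 0.34, 0.001, 0.0]
wrist_force: [0.1, 0.4, 0.0]
gripper_width: 0.2
grasp_force: 0.0
```

Emit:
step_arm --moves "0 0 0 -0.3 0.9 0 1;0 0 0 -0.3 0.9 0 1;0 0 0 -0.3 0.9 0 1;0 0 0 -0.3 0.9 0 1;0 0 0 -0.3 0.9 0 1;0 0 0 -0.3 0.9 0 1;0 0 0 -0.3 0.9 0 1;0 0 0 -0.3 0.9 0 1;0 0 0 -0.3 0.9 0 1;0 0 0 0 0 0 1"

```text
t: 13.0
eef_pos: [484.6, 346.5, 399.9]
orientation: [0.94, 0.342, 0.0, -0.001]
wrist_force: [1.4, -0.4, 0.5]
gripper_width: 0.3
grasp_force: 0.0
```

Run:
```python
from h import *
a=save("top","t3");b=save("side","s3")
f=lambda i,r,c:cv2.resize(i[r:r+120,c:c+120,::-1],(400,400),interpolation=3)
cv2.imwrite("pics/c4.png",np.hstack([f(a,165,240),f(b,110,240)]))
for n in("tub","jar","cup"):
    for r in vision.tip_of("top",n)[:1]: print(n,r["position"])
```

```text
tub [214.4, 202.2]
jar [314.9, 154.6]
cup [298.1, 252.1]
```

View pics/c4.png

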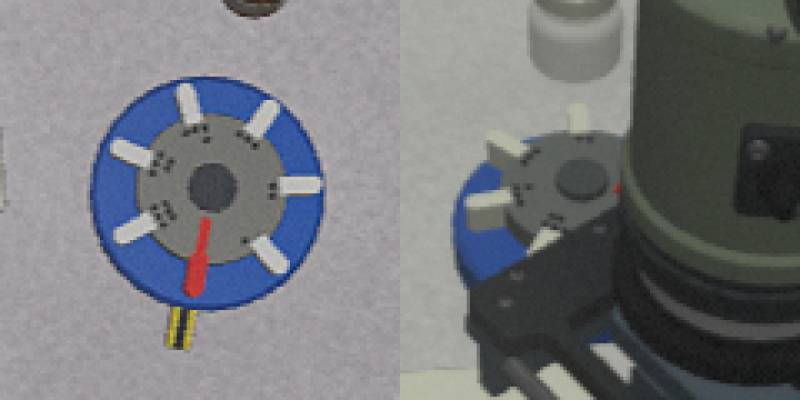

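The top view shows the red lobe (197,270) at the yellow pointer (180,328). The dial has not moved, and nothing is touching it.

```bash
python3 -c "
from rig import order; print(order.finish_job())"
```

```text
the job is handed in; nothing more can be done
None
```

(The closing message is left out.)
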